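# Hang the plug carrier and open the safety-capped cleaner

## Robot

A 6-joint arm with a two-finger parallel gripper is mounted at the origin on the work surface. World frame = base frame: x ahead of the robot, y to its left, z up, the work surface at z = 0. Lengths are in mm, angles in rad, forces in N, time in s.
With the tool pointing down it reaches from about 325 to 875 mm from the base axis. Payload 4.4 kg.
Tool frame: the origin (TCP) lies at the very end of the fingers, on their centre line; the grasp point (between the pads) lies 19 mm behind it; z points along the fingers, y is the direction in which the jaws open and shut (so a half turn about z gives the same grasp; the last joint's range is limited). The gripper opens to 85 mm and grips with 20 to 120 N. Pads are 22 mm wide; open, the fingers measure 114 mm over their backs; the gripper's body (76 mm by 85 mm) begins 54 mm behind the grasp point. The pads swing forward as they close: fully open they stand 13 mm farther back than shut.
Start: joints at [-1.409, 0.207, 1.542, -0, 1.393, -0.15], TCP at [176.382, -547.281, 231.282] pointing down, gripper open.
Joint ranges: [-2.73, 2.73], [-0.86, 2.22], [0.23, 2.46], [-1.11, 4.25], [0.08, 2.63], [-2.82, 2.82]. Speed limits (rad/s): [2.79, 2.79, 3.14, 3.14, 3.14, 3.14].

## Interface

Orientations are given as a 3x3 rotation matrix whose columns are the frame's x, y, z axes.
In Python, from cell import ctrl gives the robot as it stands.
- The arm moves only by the tool step_arm, never from a script. Its argument "rows" is one flat list of numbers, 5 for each row, row after row: the shift along the tool's x, y, z in mm, then the turn about the tool's z in rad, then the finger opening in mm, from 0 to 85.4. In form: [tx, ty, tz, yaw, jaw, tx, ty, tz, yaw, jaw, ...]. A call has 1 to 10 rows; each row shifts and turns the pose as measured when the row begins, along the tool's axes as they then stand; what a row does not reach is not made up. A row lasts 1/12 s, in which the tool goes at most 41.7 mm and 7.16 degrees, less where a joint would pass 70% of its speed; a pose out of reach is approached as far as the arm can. A call is refused whole if a number of a shift passes 41.7 or a number of a turn 0.125, either way. A call with a gripper value outside its range is refused whole. The fingers move at their own pace and stop on an object; "newtons" is the grip in N (left out, the last holds). Time passes only in rows, so rows that do not move let the fingers close. It gives the time, the measured TCP pose, the force and the opening at its end, in the units of the state.
- ctrl.get_obs(): the state, without advancing time (a new reading comes with each control period).
- ctrl.read_camera(name): name is "scene" or "side" or "wrist"; returns a dict with "frame" (400x640x3 uint8, red, green, blue), "intrinsics" (3x3 intrinsics, pixels), "rvec" (rotation vector, rad) and "tvec" (3), from world to camera coordinates, as OpenCV has them; the wrist camera has in their place "tool_from_camera" (4x4, takes a point from camera to tool coordinates, whose origin is the TCP and whose axes are the flange's). Camera axes: x right, y down, z forward; pixel columns grow to the right and rows downward; lengths in mm; the calibration is good to about 2 mm. A picture is of the moment at which its call begins: read the wrist's pose just before it. There is no depth.
- ctrl.sign_off(): hands the job in, once; it reports no verdict.
The state is a dict: "time_s": time; "joints": joint angles; "dq": joint speeds; "joint_torque": joint torques, N m; "tcp_pos": TCP position; "eef_rot": TCP orientation; "contact_force": force on the tool from outside, world axes, zero at the start; "moment": the same for the moment, N m; "finger_gap": opening from 0.0 (shut) to 1.0 (fully open).
Only numpy, scipy, OpenCV 4.12 (cv2) and the standard library are available. Lean on these libraries where they do the work, as an engineer would, in place of code of your own. Each camera call takes 0.05 s, during which the arm holds its last target. There are 200 camera calls.

## Task

Get ready to clean the spark plug: hook the blue plug carrier onto the plain end of the steel rail (well away from the red band), slide it along the rail until it hangs over the red band, and let go of it. Then press the red safety cap of the cleaner bottle down, twist it anticlockwise about a quarter turn, lift it off and finish while still holding it level in the gripper straight above the bottle, about 8 cm up. Leave the other things on the bench where they lie.

Things in the scene. Friction and masses are not known exactly. Their poses are not given: they have to be found in the camera images.
- carrier: Loose 0.2 kg plug carrier standing on the bench, 176 mm tall. Origin: centre underneath, below the hook; z up. Steel base x -28..32, y +-25, 8 mm thick, with a green-topped plug fixed upright on it (radius 9, top 66 mm up). Thin blue stem (x -13..-9, 20 mm wide) on the -x side up to an inverted-U hook. Balanced under the hook. Its +x points roughly towards the rail.
- carrier_hook (a point): Middle of the hook's slot roof, 131 mm above the carrier's underside; rests on the bar when hung. Axes as the carrier. Slot x -9..9 mm; lip on the +x side (x 9..13, 20 mm wide in y) hangs down to 109 mm. The bar must enter from the +x side, through the opening between plug top (66 mm) and lip (109 mm), until under the slot; then lower.
- carrier_grip (a point): Point inside the carrier's orange square grip tab, 160 mm above its underside. Tab 16 x 16 mm (sides along the carrier's x and y), 136 to 176 mm up: pinch it from above.
- rail: Fixed rail stand. Origin on the bench under the middle of the bar. The bar runs along its y, 12 mm diameter, axis 180 mm up, between two posts at y = +-168 mm (radius 8, as high as the bar). Its x points across the bar, away from the robot. Tray 90 x 270 x 14 mm beneath. The +y half is plain; the red band is in the -y half.
- mark: Red band round the bar, 30 mm long. Origin on the bar's axis, 180 mm above the bench, at the middle of the band; y along the bar towards the plain end, z up, x across the bar, away from the robot.
- jar: White cleaner bottle with a blue belt, 78 mm diameter, clamped immovably in a wooden block 130 x 110 mm. Origin on the bench under the bottle's axis, z up. Shoulder top 100 mm up, 46 mm diameter there, sloping out to 78 mm diameter at 78 mm height.
- jar_neck (a point): Point on the bottle's axis 113 mm above the bench, where the cap's origin is while closed. Kept pressed, the cap turns anticlockwise (seen from above) and is free to lift at 60 to 115 degrees of turn (85 is good; end stop near 125). Turned less, two lugs inside it stay caught under ledges. Clockwise is blocked.
- cap: Loose red ribbed push-and-turn cap, 35 g, 52 mm diameter, 34 mm tall, closed on the bottle at the start. Origin: centre of its lower rim, z up; when closed the rim is 113 mm and the top 147 mm above the bench. A white stripe on top points along its x. It will not turn until pressed down 6 mm or more, nor lift until turned. Gripped around its sides from above.
- spring_seat (a joint): Spring plunger in the neck under the cap: 0 = up, cap not pressed; 0.011 m = at the stop. Takes 5 N to start, 9 N at 6 mm, 12 N at 11 mm; press 7 to 10 mm. After the turn the spring lifts the cap back to its closed height, and it stays turned.
- coin: Brass gauge coin, 38 mm diameter, 5 mm thick, lying loose; bystander. Origin centre underneath.
- starter_handle: Black plastic recoil starter handle, 100 x 40 x 22 mm, lying loose; bystander.
- plug_a: Loose green-topped spark plug lying on the bench, 58 mm long; bystander.
- plug_b: Loose green-topped spark plug lying on the bench, 58 mm long; bystander.
- wrench: Loose steel wrench, 170 mm long; bystander.
- screwdriver: Loose screwdriver, 180 mm long; bystander.
Things that resemble listed ones, but are neither listed nor needed, are in the scene too. What is shaped like the carrier but turquoise is not meant.

How it is judged (in metres and radians):
On the way, in this order (a step that is already met when the one before it is completed fails the run):
1. the carrier is hooked on the plain end of the rail, more than 50 mm from the middle of the red band (x of carrier_hook in the frame of mark between -0.012 and 0.012 m and z of carrier_hook in the frame of mark between 0 and 0.016 m and y of carrier_hook in the frame of mark above 0.05 m and contact force between carrier and rail above 0.3 N), for 0.1 s.
2. it slides along the rail towards the band, its hook still around the bar (x of carrier_hook in the frame of mark between -0.012 and 0.012 m and z of carrier_hook in the frame of mark between 0 and 0.016 m and y of carrier_hook in the frame of mark between 0.018 and 0.045 m), for 0.02 s.
3. the carrier hangs over the red band and is let go (x of carrier_hook in the frame of mark between -0.012 and 0.012 m and z of carrier_hook in the frame of mark between 0 and 0.016 m and y of carrier_hook in the frame of mark between -0.015 and 0.015 m and angle between carrier's own z axis and vertical below 0.25 rad and contact force between the fingers and carrier below 0.05 N and contact force between carrier and rail above 0.3 N), for 0.2 s.
4. the closed cap is pressed down on its spring (value of joint spring_seat above 0.005 m and angle between the x axis of cap and the x axis of jar, either way round below 0.4 rad), for 0.05 s.
5. the pressed cap is twisted past its catches, still on the neck (angle between the x axis of cap and the x axis of jar, either way round above 0.9 rad and z of cap in the frame of jar_neck below 0.015 m), for 0.05 s.
At the end, for the whole second after the job is handed in: Carrier hangs still and released, tilt under 14 deg, hook middle within 15 mm of the band's middle. The gripper holds the cap still and level within 17 deg, clear of the bottle, 40 to 140 mm above its closed place, within 30 mm of the bottle's axis. Bystanders within 25 mm of their start (all of step 3 and linear speed of carrier below 0.05 m/s and z of cap in the frame of jar_neck between 0.04 and 0.14 m and horizontal distance between cap and jar_neck below 0.03 m and angle between cap's own z axis and vertical below 0.3 rad and linear speed of cap below 0.03 m/s and contact force between the fingers and cap above 1 N and contact force between cap and jar below 0.05 N and contact force between cap and spring_seat below 0.05 N); the arm keeps its last pose, push and grip.
It fails at once if the carrier is tipped over or dropped (angle between carrier's own z axis and vertical above 0.8 rad).
It fails at once if a bystander is shifted more than 25 mm (distance of any of coin, starter_handle, plug_a, plug_b, wrench, screwdriver from where it was at the start of the episode above 0.025 m).
It also fails if it takes over 58 s, if anything falls off the work surface, if the arm or the gripper's body presses on something with over 40 N, if the wrist force passes 120 N, or if a joint passes its speed limit or range.

## Working session

There is one attempt and no reset: what is moved stays moved. The work goes in short steps, Python scripts to look and compute and a tool call to move; the robot and the scene stay as the last step left them, time stands still between calls to the robot, and variables do not carry over. Pictures are saved under pics/ and viewed, about 8 in all and at most 12, crops included, and the job is handed in when it is done.

Besides the shell and the picture viewer there is one more tool, called after "Request:" as name(argument=value, ...), one argument or row to a line, values as JSON. step_arm: Moves the arm, as the interface text tells. Its arguments: {"type":"object","properties":{"rows":{"type":"array","items":{"type":"number"}},"newtons":{"type":"number"}},"required":["rows"]}

```bash
mkdir -p pics; ls; python3 - <<'E'
from cell import ctrl
import cv2,pickle
o=ctrl.get_obs();print(o)
d={}
for n in("scene","side","wrist"):
    d[n]=ctrl.read_camera(n);cv2.imwrite(f"pics/{n}0.png",d[n]["frame"][:,:,::-1])
    print(n,{k:v for k,v in d[n].items() if k!="frame"})
pickle.dump((o,d),open("s0.pkl","wb"))
E
```

```text
pics
{'time_s': 0.0, 'joints': array([-1.40951148e+00,  2.07436794e-01,  1.54299848e+00,  1.29884626e-05,
        1.39345784e+00, -1.50477481e-01]), 'dq': array([ 0.00039816, -0.00018608,  0.00015407, -0.00029281, -0.00015665,
       -0.00119606]), 'joint_torque': array([-1.11561756e-03, -3.83036470e+01, -2.91594386e+01, -1.87008759e-04,
        1.05427107e-02, -6.35397974e-07]), 'tcp_pos': array([ 176.25483205, -546.51735652,  230.09508897]), 'eef_rot': array([[ 9.51795249e-01,  3.06733887e-01, -3.56803976e-04],
       [ 3.06733886e-01, -9.51792602e-01,  2.27265694e-03],
       [ 3.57497514e-04, -2.27254795e-03, -9.99997354e-01]]), 'contact_force': array([-0.13607183,  0.11327365, -0.50452085]), 'moment': array([ 0.0222356 ,  0.04949056, -0.00848435]), 'finger_gap': 0.9968161936456794}
scene {'intrinsics': array([[466.11939518,   0.        , 326.25173321],
       [  0.        , 466.11939518, 197.41074163],
       [  0.        ,   0.        ,   1.        ]]), 'rvec': array([ 2.22687288,  0.90946614, -0.35425735]), 'tvec': array([-400.55516724, -130.32837533, 1704.65052269])}
side {'intrinsics': array([[474.00298208,   0.        , 326.42279664],
       [  0.        , 474.00298208, 199.59491541],
       [  0.        ,   0.        ,   1.        ]]), 'rvec': array([ 2.34780132, -0.24135603,  0.07567063]), 'tvec': array([-497.20437471,  191.73825443, 1533.73228222])}
wrist {'intrinsics': array([[294.96433339,   0.        , 315.72512152],
       [  0.        , 294.96433339, 200.09905033],
       [  0.        ,   0.        ,   1.        ]]), 'tool_from_camera': array([[-6.50463146e-05, -9.48570052e-01, -3.16567296e-01,
         8.09733543e+01],
       [ 9.99999979e-01, -1.23910154e-04,  1.65813551e-04,
         1.54832989e-01],
       [-1.96511671e-04, -3.16567279e-01,  9.48570039e-01,
        -1.42711869e+02],
       [ 0.00000000e+00,  0.00000000e+00,  0.00000000e+00,
         1.00000000e+00]])}
```

View pics/scene0.png

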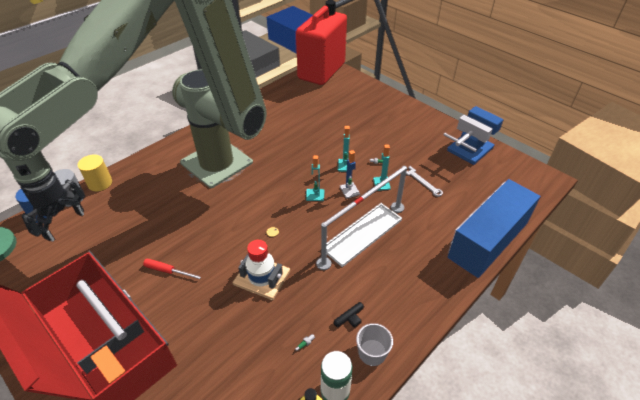

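View pics/side0.png

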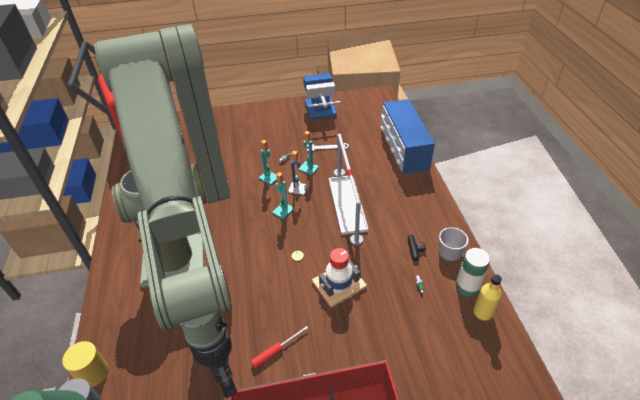

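The scene view shows four carrier-like things: turquoise at about (316,180), (346,150) and (385,167), and blue at (350,175). In the side view the blue one is at (296,173). The rail runs from (323,262) to (400,175) and the cap is at (258,248). I choose the blue one and check it in one close crop.

```bash
cat > h.py <<'E'
import numpy as np,cv2,pickle
def cam(c,o=None):
    K=c["intrinsics"]
    if "rvec" in c:
        R=cv2.Rodrigues(c["rvec"])[0];t=np.array(c["tvec"]).ravel()
    else:
        T=np.eye(4);T[:3,:3]=o["eef_rot"];T[:3,3]=o["tcp_pos"];W=np.linalg.inv(T@c["tool_from_camera"]);R=W[:3,:3];t=W[:3,3]
    return K,R,t
def proj(C,p):
    q=C[0]@(C[1]@np.array(p,float)+C[2]);return q[:2]/q[2]
def ray(C,uv):
    d=C[1].T@np.linalg.inv(C[0])@np.array([uv[0],uv[1],1.]);return -C[1].T@C[2],d/np.linalg.norm(d)
def onz(C,uv,z):
    o,d=ray(C,uv);return o+d*(z-o[2])/d[2]
def tri(*obs):
    A=np.zeros((3,3));b=np.zeros(3);rs=[ray(C,u) for C,u in obs]
    for o,d in rs:
        P=np.eye(3)-np.outer(d,d);A+=P;b+=P@o
    x=np.linalg.solve(A,b);return x,[round(float(np.linalg.norm(np.cross(d,x-o))),1) for o,d in rs]
def blobs(f,lo,hi,roi=None,amin=8):
    h=cv2.cvtColor(f,cv2.COLOR_RGB2HSV);m=cv2.inRange(h,lo,hi)
    if roi: k=np.zeros_like(m);x0,y0,x1,y1=roi;k[y0:y1,x0:x1]=255;m&=k
    n,l,s,c=cv2.connectedComponentsWithStats(m)
    return m,[(s[i].tolist(),c[i].round(1).tolist()) for i in range(1,n) if s[i][4]>=amin]
E
python3 - <<'E'
from h import *
o,d=pickle.load(open("s0.pkl","rb"))
a=d["scene"]["frame"][120:300,230:430];b=d["side"]["frame"][120:310,240:380]
a=cv2.resize(a,None,fx=2.3,fy=2.3,interpolation=cv2.INTER_CUBIC);b=cv2.resize(b,None,fx=2.3,fy=2.3,interpolation=cv2.INTER_CUBIC)
H=max(a.shape[0],b.shape[0]);p=np.zeros((H,a.shape[1]+b.shape[1],3),np.uint8);p[:a.shape[0],:a.shape[1]]=a;p[:b.shape[0],a.shape[1]:]=b
print(p.shape);cv2.imwrite("pics/crop1.png",p[:,:,::-1])
for n,roi in(("scene",(230,110,430,300)),("side",(230,110,400,310))):
    f=d[n]["frame"]
    print(n,"orange",blobs(f,(5,150,120),(18,255,255),roi,4)[1]);print("red",blobs(f,(0,170,120),(4,255,255),roi,4)[1]);print("blue",blobs(f,(108,130,60),(125,255,255),roi,4)[1])
E
```

```text
(437, 782, 3)
scene orange [([344, 125, 7, 11, 52], [346.6, 129.1]), ([383, 144, 7, 11, 57], [386.3, 148.5]), ([349, 149, 7, 13, 51], [351.7, 153.9]), ([312, 154, 7, 11, 57], [315.2, 158.8])]
red [([355, 197, 8, 7, 31], [358.5, 199.8]), ([247, 239, 21, 19, 269], [256.9, 248.1])]
blue [([347, 163, 8, 15, 48], [349.8, 168.1]), ([249, 275, 19, 7, 65], [258.9, 278.5])]
side orange [([304, 131, 6, 11, 33], [306.4, 135.6]), ([261, 140, 6, 11, 32], [263.0, 144.8]), ([292, 151, 5, 11, 34], [293.8, 156.5]), ([277, 174, 6, 10, 28], [279.3, 178.6])]
red [([348, 171, 4, 3, 10], [349.5, 172.0]), ([331, 260, 16, 8, 66], [338.2, 264.1])]
blue [([308, 110, 28, 9, 159], [321.5, 113.1]), ([388, 110, 12, 24, 157], [395.3, 117.8]), ([333, 284, 10, 4, 18], [337.2, 285.6])]
```

View pics/crop1.png

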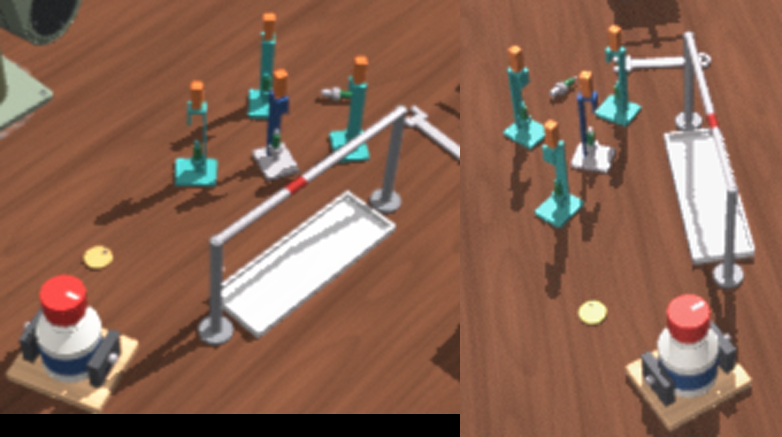

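The crop shows one blue-stemmed carrier on a pale steel base at scene (350,165), so the choice is confirmed. Three turquoise ones stand around it. The band is at scene (358,200) and side (349,172).

```bash
python3 - <<'E'
from h import *
o,d=pickle.load(open("s0.pkl","rb"))
S,D=cam(d["scene"]),cam(d["side"])
np.set_printoptions(precision=1,suppress=True)
# crop coords -> pixels
s=lambda u,v:(230+u/2.3,120+v/2.3); e=lambda u,v:(240+(u-460)/2.3,120+v/2.3)
pairs={"blue":((351.7,153.9),(293.8,156.5)),"tqA":((346.6,129.1),(263,144.8)),"tqB":((386.3,148.5),(306.4,135.6)),"tqC":((315.2,158.8),(279.3,178.6)),
"band":(s(297,185),e(713,122)),"posttopNear":(s(217,240),e(731,191)),"posttopFar":(s(403,110),e(688,37)),"footNear":(s(215,330),e(728,275)),"footFar":(s(386,201),e(688,121)),"captop":(s(64,292),e(688,308)),"coin":(s(98,258),e(592,313))}
for k,(a,b) in pairs.items(): print(k,*tri((S,a),(D,b)))
print("base corners blue scene z8")
for c in((253,156),(285,148),(298,168),(268,179)):print(onz(S,s(*c),8))
for c in((574,163),(583,146),(613,150),(606,171)):print("side",onz(D,e(*c),8))
for nm,c,cc in (("captop",(64,292),(688,308)),("coin",(98,258),(592,313))):
  z=147 if nm=="captop" else 5
  print(nm,onz(S,s(*c),z),onz(D,e(*cc),z))
# stripe
print("stripe scene",onz(S,s(64,289),147),onz(S,s(82,297),147),"side",onz(D,e(688,307),147),onz(D,e(703,300),147))
for k in("band","posttopNear","posttopFar"):
  print(k,onz(S,pairs[k][0],186),onz(D,pairs[k][1],186))
E
```

```text
blue [441.3 235.  160.2] [1.9, 1.9]
tqA [343.9 317.6 162.6] [0.6, 0.6]
tqB [503.4 334.8 162.7] [0.3, 0.3]
tqC [377.5 133.  162.1] [3.0, 3.0]
band [605.5  84.  181.3] [0.4, 0.4]
posttopNear [597.6 -50.1 179.5] [1.2, 1.2]
posttopFar [613.8 287.5 178.6] [0.6, 0.6]
footNear [598.7 -52.5   6.4] [0.8, 0.8]
footFar [614.2 285.    4.5] [1.1, 1.1]
captop [ 505.6 -209.6  147.9] [2.0, 2.0]
coin [396.9 -76.4   1.8] [1.2, 1.2]
base corners blue scene z8
[417.7 212.9   8. ]
[440.4 259.4   8. ]
[482.3 241.5   8. ]
[465.9 193.5   8. ]
side [414.5 224.2   8. ]
side [434.4 260.3   8. ]
side [480.3 240.6   8. ]
side [461.4 195.3   8. ]
captop [ 506.4 -211.2  147. ] [ 505.3 -206.5  147. ]
coin [399.8 -79.2   5. ] [396.4 -77.5   5. ]
stripe scene [ 503.  -208.4  147. ] [ 526.9 -201.3  147. ] side [ 505.7 -205.   147. ] [ 526.3 -198.1  147. ]
band [608.6  80.  186. ] [604.2  79.5 186. ]
posttopNear [600.7 -52.8 186. ] [596.  -57.8 186. ]
posttopFar [617.6 281.2 186. ] [611.7 277.1 186. ]
```

Request:
step_arm(
  rows=[33,-25,-6,0,50,33,-25,-6,0,50,33,-25,-6,0,50,33,-25,-6,0,50,33,-25,-6,0,50,33,-25,-6,0,50,33,-25,-6,0,50,33,-25,-6,0,50,33,-25,-6,0,50,33,-25,-6,0,50],
  newtons=40,
)

```text
time_s: 0.98
tcp_pos: [410.1, -209.8, 285.4]
eef_rot: [[0.957, 0.29, -0.005], [0.29, -0.957, 0.008], [-0.002, -0.009, -1.0]]
contact_force: [0.6, -0.7, 0.9]
finger_gap: 0.586
```

Request:
step_arm(
  rows=[14,-38,1,0,50,14,-38,1,0,50,14,-38,1,0,50,14,-38,1,0,50,14,-38,1,0,50,14,-38,1,0,50,14,-38,1,0,50,14,-38,1,0,50,14,-38,1,0,50,14,-38,1,0,50],
)

```text
time_s: 1.82
tcp_pos: [433.6, 205.9, 279.0]
eef_rot: [[0.957, 0.29, 0.003], [0.29, -0.957, 0.006], [0.004, -0.005, -1.0]]
contact_force: [1.1, -0.9, 1.0]
finger_gap: 0.583
```

Request:
step_arm(
  rows=[0,0,3,-0.12,50,0,0,3,-0.12,50,0,0,3,-0.12,50,0,0,3,-0.12,50,0,0,3,-0.12,50,0,0,3,-0.12,50,0,0,0,-0.12,50,0,0,0,0,50],
)

```text
time_s: 2.48
tcp_pos: [428.8, 217.7, 256.8]
eef_rot: [[0.387, 0.922, -0.004], [0.922, -0.387, 0.008], [0.006, -0.007, -1.0]]
contact_force: [-0.2, 0.4, 0.0]
finger_gap: 0.587
```

```bash
python3 - <<'E'
from cell import ctrl
from h import *
o=ctrl.get_obs();c=ctrl.read_camera("wrist");pickle.dump((o,c),open("w1.pkl","wb"))
cv2.imwrite("pics/w1.png",c["frame"][:,:,::-1]);print(o["tcp_pos"],o["eef_rot"],o["joints"])
E
```

```text
[428.83091105 217.65606497 256.76978513] [[ 0.3873321   0.92193152 -0.00401578]
 [ 0.92192014 -0.38729119  0.00829405]
 [ 0.00609127 -0.00691478 -0.99995754]] [ 0.28338355 -0.01722253  1.73213545  0.00917934  1.42822226  0.67979499]
```

View pics/w1.png

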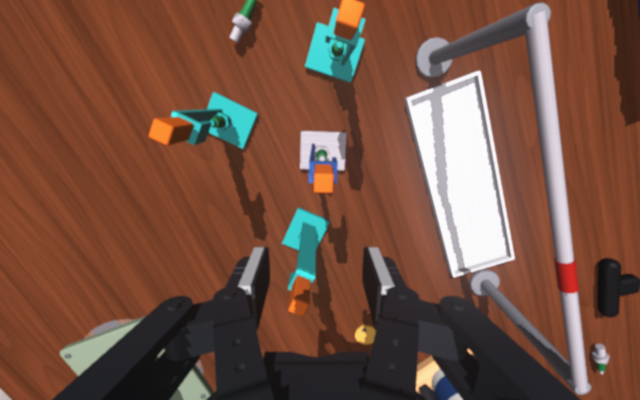

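The wrist view shows the blue carrier's orange tab at (323,180) with its base at (323,150). The turquoise tabs are at (168,130), (350,15) and (300,297). The band is at (567,277) and the bar's top end at (540,12).

```bash
python3 - <<'E'
from h import *
np.set_printoptions(precision=1,suppress=True)
o,c=pickle.load(open("w1.pkl","rb"));W=cam(c,o);f=c["frame"]
o0,d=pickle.load(open("s0.pkl","rb"));S,D=cam(d["scene"]),cam(d["side"])
m,b=blobs(f,(5,150,120),(18,255,255),None,60)
for s,cc in b:print(s,cc,onz(W,cc,172))
m,b=blobs(f,(0,170,100),(4,255,255),(500,200,640,330),20);print("band",b,[onz(W,x[1],183) for x in b])
# tab top face: brightest orange
roi=f[160:200,305:345];cv2.imwrite("pics/tab.png",cv2.resize(roi[:,:,::-1],None,fx=12,fy=12,interpolation=cv2.INTER_CUBIC))
hh=cv2.cvtColor(f,cv2.COLOR_RGB2HSV);mm=cv2.inRange(hh,(5,150,225),(20,255,255));k=np.zeros_like(mm);k[155:205,300:350]=255;mm&=k
cs=max(cv2.findContours(mm,cv2.RETR_EXTERNAL,cv2.CHAIN_APPROX_NONE)[0],key=cv2.contourArea);r=cv2.minAreaRect(cs);print("topface",r,onz(W,r[0],176))
P=np.array([onz(W,p,176)[:2] for p in cv2.boxPoints(r)]);print(P)
# base
mm=cv2.inRange(hh,(0,0,120),(179,70,255));k=np.zeros_like(mm);k[120:180,290:355]=255;mm&=k
cs=max(cv2.findContours(mm,cv2.RETR_EXTERNAL,cv2.CHAIN_APPROX_NONE)[0],key=cv2.contourArea);r=cv2.minAreaRect(cs);print("base",r)
P=np.array([onz(W,p,8)[:2] for p in cv2.boxPoints(r)]);print(P,P.mean(0))
for q,w in(((351.7,153.9),(293.8,156.5)),): print(tri((S,q),(D,w),(W,(323,180))))
print("tri band",tri((S,(358.5,199.8)),(D,(349.5,172)),(W,(567,277))))
print("bar end",onz(W,(540,14),186), onz(W,(582,388),186), "cam",-W[1].T@W[2])
E
```

```text
[0, 0, 403, 356, 73836] [193.2, 144.6] [360.8 300.7 172. ]
[225, 0, 20, 19, 181] [233.6, 5.7] [432.6 370.6 172. ]
[382, 0, 37, 67, 1335] [402.2, 26.0] [532.8 315.3 172. ]
[416, 0, 58, 41, 1651] [445.3, 17.6] [561.1 308.8 172. ]
[473, 0, 11, 29, 172] [477.4, 13.6] [581.5 302.7 172. ]
[484, 0, 45, 24, 645] [502.3, 7.8] [597.6 299.6 172. ]
[545, 0, 95, 400, 17744] [595.6, 168.1] [642.  163.1 172. ]
[492, 36, 73, 317, 4199] [534.2, 185.6] [595.5 167.2 172. ]
[354, 66, 84, 236, 1912] [382.5, 177.3] [486.4 220.2 172. ]
[636, 122, 4, 48, 112] [638.1, 140.5] [673.9 172.8 172. ]
[0, 155, 127, 188, 9614] [46.7, 261.6] [190.1 261.8 172. ]
[0, 269, 74, 131, 3729] [32.2, 339.8] [121.2 197.6 172. ]
[512, 275, 29, 55, 652] [527.6, 302.4] [570.6  58.1 172. ]
[628, 293, 12, 48, 370] [635.1, 312.7] [659.5   9.1 172. ]
[309, 302, 17, 27, 128] [315.7, 315.6] [386.3 118.6 172. ]
[501, 312, 19, 31, 153] [511.4, 328.8] [551.1  34.1 172. ]
[0, 328, 12, 20, 130] [4.4, 339.0] [ 96.7 208.8 172. ]
[527, 343, 20, 24, 131] [536.1, 354.4] [567.2  -5.6 172. ]
[0, 367, 34, 33, 462] [12.7, 386.3] [ 62.5 157.  172. ]
[634, 368, 6, 32, 72] [635.9, 386.1] [653.2 -85.2 172. ]
[580, 370, 31, 30, 484] [597.4, 387.1] [617.2 -71.9 172. ]
band [([558, 260, 21, 32, 477], [568.5, 277.2])] [array([601.4,  81.6, 183. ])]
topface ((323.0, 182.0), (18.0, 18.0), 90.0) [441.8 235.8 176. ]
[[438.1 245.2]
 [451.  239.8]
 [445.6 226.3]
 [432.5 231.8]]
base ((322.3518371582031, 149.98248291015625), (45.92917251586914, 39.17488479614258), 1.5481576919555664)
[[404.6 223.7]
 [426.7 270.4]
 [481.1 245.9]
 [461.2 198.1]] [443.4 234.5]
(array([441.4, 234. , 161. ]), [2.0, 1.9, 0.4])
tri band (array([602.6,  83.4, 184. ]), [1.8, 2.6, 2.7])
bar end [610.3 286.5 186. ] [593.9 -45.2 186. ] cam [460.6 291.3 400. ]
```

View pics/tab.png

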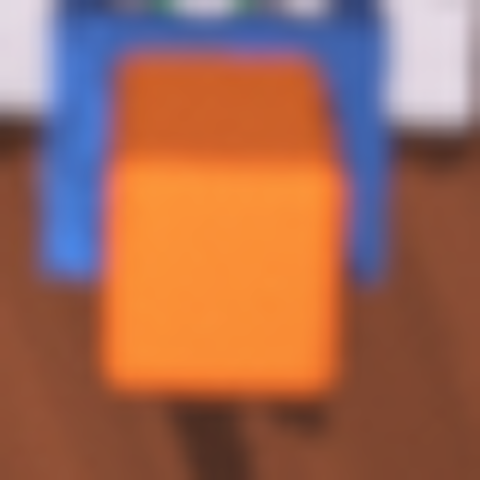

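Request:
step_arm(
  rows=[11,3,5,0.02,50,10,2,5,0,50,0,0,20,0,50,0,0,20,0,50,0,0,15,0,50,0,0,0,0,50],
)

```text
time_s: 3.03
tcp_pos: [444.2, 237.4, 190.6]
eef_rot: [[0.423, 0.906, 0.0], [0.906, -0.423, 0.01], [0.009, -0.004, -1.0]]
contact_force: [-1.3, -0.2, -0.0]
finger_gap: 0.584
```

```bash
python3 - <<'E'
from cell import ctrl
from h import *
np.set_printoptions(precision=3,suppress=True)
o=ctrl.get_obs();R=o["eef_rot"];print(o["tcp_pos"],R,R.T@(np.array([442,235.5,143])-o["tcp_pos"]))
c=ctrl.read_camera("wrist");W=cam(c,o);pickle.dump((o,c),open("w2.pkl","wb"))
hh=cv2.cvtColor(c["frame"],cv2.COLOR_RGB2HSV);mm=cv2.inRange(hh,(8,200,225),(20,255,255));k=np.zeros_like(mm);k[130:400,240:400]=255;mm&=k
cs=max(cv2.findContours(mm,cv2.RETR_EXTERNAL,cv2.CHAIN_APPROX_NONE)[0],key=cv2.contourArea);r=cv2.minAreaRect(cs);print("topface",r,onz(W,r[0],176))
print([onz(W,p,176)[:2] for p in cv2.boxPoints(r)])
E
```

```text
[444.184 237.397 190.616] [[ 0.423  0.906  0.   ]
 [ 0.906 -0.423  0.01 ]
 [ 0.009 -0.004 -1.   ]] [-3.06  -0.991 47.595]
topface ((313.5, 249.5), (21.0, 23.0), 90.0) [441.725 235.878 176.   ]
[array([438.51 , 244.947]), array([450.782, 239.24 ]), array([445.02 , 226.587]), array([432.442, 232.431])]
```

Request:
step_arm(
  rows=[-2,-1,16,0,50,-1,0,16,0,50,0,0,14,0,50,0,0,0,0,50],
)

```text
time_s: 3.42
tcp_pos: [447.0, 237.5, 149.6]
eef_rot: [[0.426, 0.905, 0.011], [0.904, -0.426, 0.013], [0.016, 0.004, -1.0]]
contact_force: [-0.4, -0.8, -0.4]
finger_gap: 0.586
```

Request:
step_arm(
  rows=[-4,-4,5,0,50,0,0,0,0,50,0,0,0,0,50],
)

```text
time_s: 3.67
tcp_pos: [443.5, 236.3, 147.5]
eef_rot: [[0.427, 0.904, 0.015], [0.904, -0.428, 0.014], [0.019, 0.007, -1.0]]
contact_force: [0.2, -0.6, -0.1]
finger_gap: 0.591
```

Request:
step_arm(
  rows=[-1,-2,5,0,50,0,0,0,0,50,0,0,0,0,8,0,0,0,0,8,0,0,0,0,8,0,0,0,0,8,0,0,0,0,8],
)

```text
time_s: 4.25
tcp_pos: [443.2, 237.3, 145.8]
eef_rot: [[0.428, 0.904, 0.021], [0.904, -0.428, 0.017], [0.024, 0.012, -1.0]]
contact_force: [-0.2, -0.4, -0.0]
finger_gap: 0.18
```

Request:
step_arm(
  rows=[0,0,-25,0,8,0,0,-30,0,8,0,0,-30,0,8,0,0,-10,0,8],
)

```text
time_s: 4.58
tcp_pos: [436.0, 233.7, 236.1]
eef_rot: [[0.428, 0.904, 0.004], [0.904, -0.428, 0.011], [0.012, -0.001, -1.0]]
contact_force: [1.2, 0.8, -1.7]
finger_gap: 0.181
```

Request:
step_arm(
  rows=[-2,25,0,0,8,-2,30,-1,0,8,-2,30,-1,0,8,-1,30,0,0,8,0,6,0,-0.1,8,0,0,0,-0.1,8,0,0,0,-0.1,8,0,0,0,-0.09,8,0,0,0,0,8],
)

```text
time_s: 5.33
tcp_pos: [545.5, 172.0, 230.0]
eef_rot: [[0.034, 0.999, -0.002], [0.999, -0.034, 0.01], [0.01, -0.002, -1.0]]
contact_force: [-0.0, -0.6, -2.6]
finger_gap: 0.183
```

```bash
python3 - <<'E'
from cell import ctrl
from h import *
np.set_printoptions(precision=3,suppress=True)
o=ctrl.get_obs();print(o["tcp_pos"],o["eef_rot"],o["finger_gap"])
d={n:ctrl.read_camera(n) for n in("wrist","scene","side")};pickle.dump((o,d),open("s3.pkl","wb"))
a=d["scene"]["frame"][110:260,270:430];b=d["side"]["frame"][90:260,260:390]
p=np.zeros((400+450,640,3),np.uint8);p[:400]=d["wrist"]["frame"];a=cv2.resize(a,(320,300));b=cv2.resize(b,(320,418));p[400:700,:320]=a;p[400:818,320:]=b
p=cv2.resize(p,None,fx=.7,fy=.7,interpolation=cv2.INTER_AREA);print(p.shape)
cv2.imwrite("pics/s3.png",p[:,:,::-1])
E
```

```text
[545.55  172.024 229.989] [[ 0.034  0.999 -0.002]
 [ 0.999 -0.034  0.01 ]
 [ 0.01  -0.002 -1.   ]] 0.18275356445180385
(595, 448, 3)
```

View pics/s3.png

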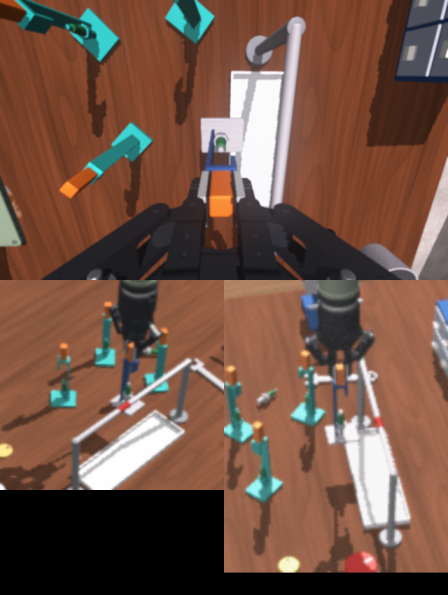

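The carrier is held upright in the gripper just short of the bar, with the bar in the wrist view near (405,170) full-scale. Next I measure the bar exactly.

```bash
python3 - <<'E'
from h import *
np.set_printoptions(precision=1,suppress=True)
o,d=pickle.load(open("s3.pkl","rb"));W=cam(d["wrist"],o);f=d["wrist"]["frame"]
hh=cv2.cvtColor(f,cv2.COLOR_RGB2HSV)
for r in range(50,260,20):
    row=hh[r,360:460];print(r,[ (360+i) for i in range(100) if row[i,1]<60 and row[i,2]>60][:1],[ (360+i) for i in range(100) if row[i,1]<60 and row[i,2]>60][-1:], end=" ")
    xs=[360+i for i in range(100) if row[i,1]<60]
    # last contiguous run
    run=[xs[-1]] if xs else []
    for x in reversed(xs[:-1]):
        if run[-1]-x==1: run.append(x)
        else: break
    if run: c=(run[0]+run[-1])/2;print("run",run[-1],run[0],onz(W,(c+0.0,r),180))
m,b=blobs(f,(5,150,150),(18,255,255),(270,200,370,340),60);print(b,[onz(W,x[1],o["tcp_pos"][2]+25) for x in b])
o0,e=pickle.load(open("s0.pkl","rb"))
for n in("scene","side"):
    C=cam(e[n]);print(n,[proj(C,p) for p in((597.6,-50,180),(602.6,84,180),(606.8,170,180))])
E
```

```text
50 [387] [430] run 387 430 [603.7 280.7 180. ]
70 [360] [428] run 408 428 [610.1 269.6 180. ]
90 [360] [426] run 406 426 [609.7 258.3 180. ]
110 [360] [423] run 360 423 [595.2 247.  180. ]
130 [360] [421] run 360 421 [595.1 234.8 180. ]
150 [360] [419] run 360 419 [595. 222. 180.]
170 [360] [417] run 360 417 [594.9 208.7 180. ]
190 [360] [414] run 360 414 [594.5 194.9 180. ]
210 [360] [412] run 360 412 [594.3 180.4 180. ]
230 [360] [410] run 360 410 [594.2 165.2 180. ]
250 [360] [407] run 360 407 [593.7 149.4 180. ]
[([299, 245, 34, 66, 1989], [315.2, 278.7])] [array([545.1, 175.3, 255. ])]
scene [array([324.2, 224.6]), array([358.4, 200.1]), array([378.8, 185.7])]
side [array([357.7, 202.6]), array([349.2, 173.6]), array([344.5, 156.7])]
```

Request:
step_arm(
  rows=[0,0,-6,0.015,8,0,12,-1,0,8,0,15,-1,0,8,0,15,-1,0,8,0,12,-1,0,8,0,4,0,0,8],
)

```text
time_s: 5.98
tcp_pos: [603.4, 170.3, 242.4]
eef_rot: [[0.062, 0.998, -0.002], [0.998, -0.062, 0.011], [0.011, -0.003, -1.0]]
contact_force: [0.1, 1.6, -2.7]
finger_gap: 0.178
```

```bash
python3 - <<'E'
from cell import ctrl
from h import *
np.set_printoptions(precision=3,suppress=True)
o=ctrl.get_obs();print(o["tcp_pos"],o["eef_rot"],o["finger_gap"],o["contact_force"])
d={n:ctrl.read_camera(n) for n in("wrist","scene","side")};pickle.dump((o,d),open("s4.pkl","wb"))
W=cam(d["wrist"],o)
C=[proj(cam(d[n]),(605,172,180)).astype(int) for n in("scene","side")]
cr=[cv2.resize(d[n]["frame"][c[1]-50:c[1]+50,c[0]-50:c[0]+50],(400,400),interpolation=cv2.INTER_CUBIC) for n,c in zip(("scene","side"),C)]
w=cv2.resize(d["wrist"]["frame"][100:350,200:520],(256,200))
p=np.hstack(cr);print(C);cv2.imwrite("pics/s4.png",p[:,:,::-1])
E
```

```text
[603.377 170.33  242.425] [[ 0.062  0.998 -0.002]
 [ 0.998 -0.062  0.011]
 [ 0.011 -0.003 -1.   ]] 0.17810316274032734 [ 0.084  1.624 -2.715]
[array([378, 185]), array([343, 156])]
```

View pics/s4.png

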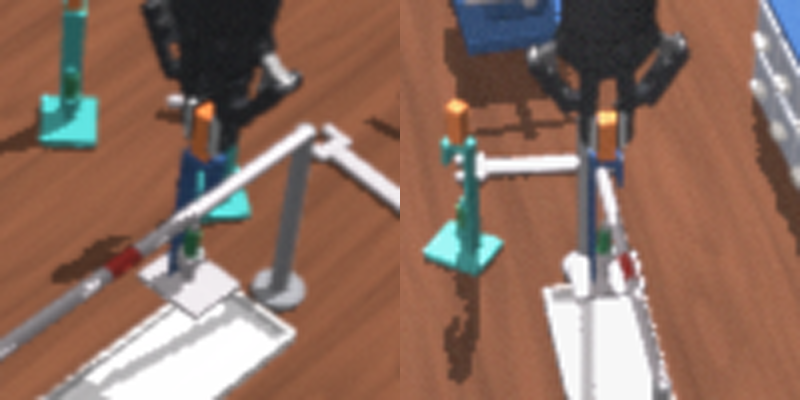

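The side crop shows the bar passing between the stem (590,190) and the lip (619,180), under the hook, so I can lower.

Request:
step_arm(
  rows=[0,1,7,0,8,0,1,8,0,8,0,0,8,0,8,0,0,6,0,8],
)

```text
time_s: 6.47
tcp_pos: [603.1, 171.4, 212.7]
eef_rot: [[0.061, 0.998, 0.0], [0.998, -0.061, 0.011], [0.011, -0.001, -1.0]]
contact_force: [2.7, -0.4, -1.7]
finger_gap: 0.182
```

Request:
step_arm(
  rows=[0,2,4,0,8,0,1,4,0,8],
)

```text
time_s: 6.63
tcp_pos: [604.6, 171.3, 202.3]
eef_rot: [[0.061, 0.998, -0.003], [0.998, -0.061, 0.011], [0.011, -0.004, -1.0]]
contact_force: [0.2, 0.2, -1.5]
finger_gap: 0.175
```

Request:
step_arm(
  rows=[0,0,3,0,8,0,0,1,0,8],
)

```text
time_s: 6.8
tcp_pos: [604.5, 171.3, 200.5]
eef_rot: [[0.061, 0.998, -0.004], [0.998, -0.06, 0.011], [0.01, -0.005, -1.0]]
contact_force: [-2.1, -1.1, 2.6]
finger_gap: 0.182
```

Request:
step_arm(
  rows=[0,0,1,0,8,0,0,1,0,8,0,0,0,0,8],
)

```text
time_s: 7.05
tcp_pos: [604.4, 171.3, 200.6]
eef_rot: [[0.06, 0.998, -0.003], [0.998, -0.06, 0.011], [0.01, -0.004, -1.0]]
contact_force: [-1.1, 0.1, -1.3]
finger_gap: 0.176
```

Request:
step_arm(
  rows=[-8,0,0,0,8,-10,0,0,0,8,-10,0,0,0,8],
)

```text
time_s: 7.3
tcp_pos: [603.6, 145.8, 200.6]
eef_rot: [[0.057, 0.998, 0.0], [0.998, -0.057, 0.016], [0.016, -0.001, -1.0]]
contact_force: [0.7, 1.7, 2.0]
finger_gap: 0.18
```

Request:
step_arm(
  rows=[0,0,1.5,0,8,0,0,1,0,8,0,0,0,0,8],
)

```text
time_s: 7.55
tcp_pos: [604.0, 141.6, 200.6]
eef_rot: [[0.061, 0.998, 0.002], [0.998, -0.061, 0.016], [0.016, 0.001, -1.0]]
contact_force: [-0.0, 0.7, -1.1]
finger_gap: 0.182
```

Request:
step_arm(
  rows=[-8,0,0,0,8,-10,0,0,0,8,-10,0,0,0,8,-10,0,0,0,8,-10,0,0,0,8,-8,0,0,0,8,0,0,0,0,8],
)

```text
time_s: 8.13
tcp_pos: [601.3, 78.9, 200.5]
eef_rot: [[0.063, 0.998, 0.005], [0.998, -0.063, 0.018], [0.018, 0.004, -1.0]]
contact_force: [-0.4, 1.7, 1.1]
finger_gap: 0.178
```

```bash
python3 - <<'E'
from cell import ctrl
from h import *
np.set_printoptions(precision=1,suppress=True)
o=ctrl.get_obs();print(o["tcp_pos"],o["contact_force"])
d={n:ctrl.read_camera(n) for n in("wrist","scene","side")};pickle.dump((o,d),open("s5.pkl","wb"))
o0,e=pickle.load(open("s0.pkl","rb"))
for n in("scene","side"):
    print(n,"red now",blobs(d[n]["frame"],(0,150,60),(6,255,255),(335,160,375,215),2)[1],"was",blobs(e[n]["frame"],(0,150,60),(6,255,255),(335,160,375,215),2)[1])
C=[proj(cam(d[n]),(602,84,180)).astype(int) for n in("scene","side")]
cr=[cv2.resize(d[n]["frame"][c[1]-50:c[1]+50,c[0]-50:c[0]+50],(400,400),interpolation=cv2.INTER_CUBIC) for n,c in zip(("scene","side"),C)]
cv2.imwrite("pics/s5.png",np.hstack(cr)[:,:,::-1]);print(C)
S,D=cam(e["scene"]),cam(e["side"])
a,b=[blobs(e[n]["frame"],(0,150,60),(6,255,255),(335,160,375,215),2)[1][0][1] for n in("scene","side")]
print("band tri",tri((S,a),(D,b)))
E
```

```text
[601.3  78.9 200.5] [-0.4  1.7  1.1]
scene red now [] was [([354, 197, 9, 8, 40], [358.2, 199.9])]
side red now [] was [([347, 170, 5, 5, 17], [349.4, 171.9])]
[array([358, 199]), array([348, 173])]
band tri (array([603.8,  82.4, 185.8]), [2.2, 2.2])
```

View pics/s5.png

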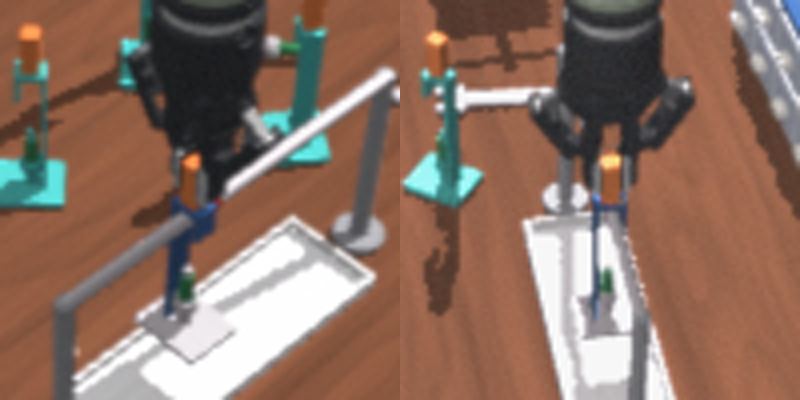

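A sliver of red shows only on the plain side of the hook, at (218,200) in the scene crop. The hook is about 5 mm past the middle, so I nudge it back before releasing.

Request:
step_arm(
  rows=[5,0,0,0,8,1,0,0,0,8,0,0,0,0,8],
)

```text
time_s: 8.53
tcp_pos: [601.7, 83.4, 200.5]
eef_rot: [[0.062, 0.998, 0.004], [0.998, -0.062, 0.01], [0.01, 0.004, -1.0]]
contact_force: [-0.9, -2.1, 3.6]
finger_gap: 0.181
```

```bash
python3 - <<'E'
from cell import ctrl
from h import *
o=ctrl.get_obs();print(o["tcp_pos"],o["contact_force"])
for n in("scene","side"):
    f=ctrl.read_camera(n)["frame"];print(n,[(s,c) for s,c in blobs(f,(0,120,60),(8,255,255),(335,160,375,215),1)[1]],blobs(f,(108,130,60),(125,255,255),(335,160,375,215),4)[1])
E
```

```text
[601.66444011  83.38699174 200.50940786] [-0.92667712 -2.13124533  3.58692567]
scene [([355, 187, 1, 1, 1], [355.0, 187.0]), ([359, 187, 1, 3, 3], [359.0, 188.0]), ([354, 189, 1, 1, 1], [354.0, 189.0]), ([350, 201, 1, 1, 1], [350.0, 201.0]), ([357, 200, 1, 1, 1], [357.0, 200.0])] [([358, 200, 4, 7, 21], [359.5, 203.1]), ([352, 207, 4, 8, 21], [353.2, 210.7])]
side [([357, 163, 1, 1, 1], [357.0, 163.0]), ([366, 163, 1, 1, 1], [366.0, 163.0]), ([373, 163, 1, 1, 1], [373.0, 163.0]), ([357, 164, 4, 3, 4], [358.5, 165.2]), ([352, 170, 1, 3, 3], [352.0, 171.0]), ([348, 172, 1, 1, 1], [348.0, 172.0]), ([355, 172, 1, 1, 1], [355.0, 172.0]), ([359, 177, 1, 1, 1], [359.0, 177.0]), ([355, 179, 1, 1, 1], [355.0, 179.0]), ([364, 179, 1, 1, 1], [364.0, 179.0]), ([367, 179, 1, 1, 1], [367.0, 179.0]), ([356, 182, 1, 1, 1], [356.0, 182.0]), ([374, 184, 1, 1, 1], [374.0, 184.0]), ([360, 186, 1, 1, 1], [360.0, 186.0]), ([366, 188, 1, 1, 1], [366.0, 188.0]), ([367, 190, 1, 1, 1], [367.0, 190.0]), ([372, 191, 1, 1, 1], [372.0, 191.0]), ([369, 192, 1, 1, 1], [369.0, 192.0]), ([361, 194, 1, 1, 1], [361.0, 194.0]), ([366, 195, 1, 1, 1], [366.0, 195.0]), ([371, 195, 1, 1, 1], [371.0, 195.0]), ([360, 196, 2, 2, 2], [360.5, 196.5]), ([362, 203, 1, 1, 1], [362.0, 203.0]), ([364, 203, 1, 1, 1], [364.0, 203.0]), ([372, 202, 1, 1, 1], [372.0, 202.0]), ([364, 205, 1, 1, 1], [364.0, 205.0]), ([368, 206, 1, 1, 1], [368.0, 206.0]), ([364, 209, 2, 2, 3], [364.7, 209.7]), ([372, 213, 2, 2, 2], [372.5, 213.5]), ([365, 214, 1, 1, 1], [365.0, 214.0]), ([370, 214, 1, 1, 1], [370.0, 214.0])] []
```

Request:
step_arm(
  rows=[0,0,-1,0,20,0,0,0,0,30,0,0,0,0,45,0,0,0,0,45,0,0,0,0,45],
)

```text
time_s: 9.05
tcp_pos: [599.7, 86.5, 198.5]
eef_rot: [[0.059, 0.998, -0.001], [0.998, -0.059, 0.015], [0.014, -0.002, -1.0]]
contact_force: [-0.8, -1.0, -1.0]
finger_gap: 0.529
```

Request:
step_arm(
  rows=[0,0,-10,0,45,0,0,-15,0,45,0,0,-20,0,45,0,0,-20,0,45],
)

```text
time_s: 9.38
tcp_pos: [595.4, 86.2, 259.6]
eef_rot: [[0.059, 0.998, -0.016], [0.998, -0.059, 0.016], [0.015, -0.017, -1.0]]
contact_force: [0.7, -0.6, 0.3]
finger_gap: 0.525
```

```bash
python3 - <<'E'
from cell import ctrl
from h import *
np.set_printoptions(precision=3,suppress=True)
o=ctrl.get_obs();print(o["tcp_pos"],o["contact_force"],o["joints"])
d={n:ctrl.read_camera(n) for n in("wrist","scene","side")};pickle.dump((o,d),open("s6.pkl","wb"))
w=cv2.resize(d["wrist"]["frame"],(320,200))
a=cv2.resize(d["scene"]["frame"][140:240,308:408],(380,380),interpolation=cv2.INTER_CUBIC);b=cv2.resize(d["scene"]["frame"][225:305,225:305],(380,380),interpolation=cv2.INTER_CUBIC)
p=np.hstack([a,b]);p=np.vstack([p,np.zeros((200,760,3),np.uint8)]);p[380:580,:320]=w;q=cv2.resize(d["side"]["frame"][130:230,300:400],(200,200));p[380:580,330:530]=q;q=cv2.resize(d["side"]["frame"][240:310,300:370],(200,200));p[380:580,540:740]=q
cv2.imwrite("pics/s6.png",p[:,:,::-1])
E
```

```text
[595.354  86.15  259.575] [ 0.667 -0.599  0.267] [-0.008  0.252  1.428  0.015  1.478  0.049]
```

View pics/s6.png

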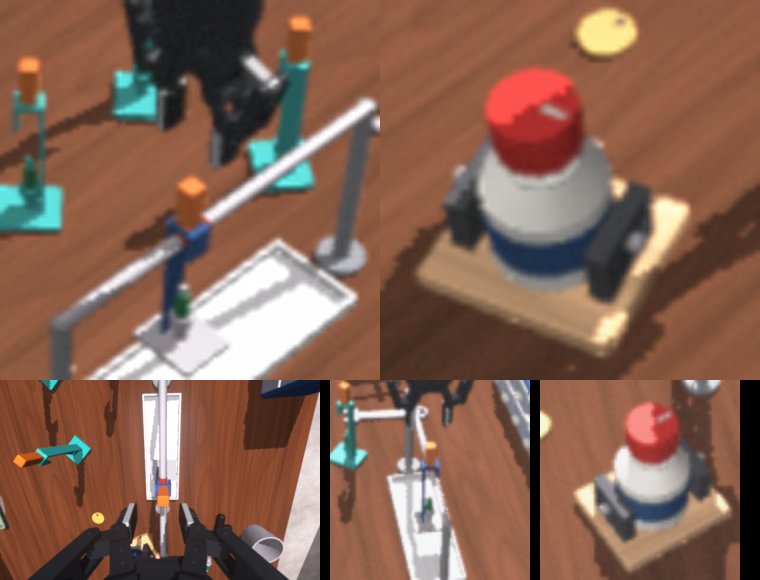

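The carrier hangs free with red visible on both sides of the hook, at (207,220) and (172,240) in the crop. The cap is closed at (533,110) in the crop. Next is the cap.

Request:
step_arm(
  rows=[-10,-2,-15,0,75,-33,-8,-5,0,75,-33,-8,0,0,75,-33,-8,0,0,75,-33,-8,0,0,75,-33,-8,0,0,75,-33,-8,0,0,75,-33,-8,0,0,75,-33,-8,0,0,75,-20,-5,0,0,75],
)

```text
time_s: 10.37
tcp_pos: [501.7, -207.7, 265.0]
eef_rot: [[0.047, 0.999, -0.026], [0.999, -0.046, 0.023], [0.022, -0.027, -0.999]]
contact_force: [0.0, -0.4, -0.8]
finger_gap: 0.878
```

```bash
cat > cap.py <<'E'
from cell import ctrl
from h import *
np.set_printoptions(precision=3,suppress=True)
o=ctrl.get_obs();print(o["tcp_pos"],o["eef_rot"],o["joints"][5])
c=ctrl.read_camera("wrist");W=cam(c,o);f=c["frame"];pickle.dump((o,c),open("w7.pkl","wb"))
hh=cv2.cvtColor(f,cv2.COLOR_RGB2HSV);m=cv2.inRange(hh,(0,150,60),(6,255,255))|cv2.inRange(hh,(174,150,60),(179,255,255))
k=np.zeros_like(m);k[:,200:440]=255;m&=k
cs=max(cv2.findContours(m,cv2.RETR_EXTERNAL,cv2.CHAIN_APPROX_NONE)[0],key=cv2.contourArea);print(cv2.boundingRect(cs))
br=cv2.inRange(hh,(0,120,200),(8,255,255))&k;cs=max(cv2.findContours(br,cv2.RETR_EXTERNAL,cv2.CHAIN_APPROX_NONE)[0],key=cv2.contourArea)
e=cv2.minEnclosingCircle(cv2.convexHull(cs));r=cv2.fitEllipse(cv2.convexHull(cs));print(e,r,"top centre",onz(W,e[0],147),onz(W,r[0],147))
cv2.imwrite("pics/w7.png",f[:,:,::-1])
E
python3 cap.py
```

```text
[ 501.699 -207.675  264.977] [[ 0.047  0.999 -0.026]
 [ 0.999 -0.046  0.023]
 [ 0.022 -0.027 -0.999]] -0.5093300984532839
(278, 168, 80, 80)
((319.9710388183594, 196.76254272460938), 29.375892639160156) ((320.1996765136719, 197.13194274902344), (56.22944259643555, 58.495079040527344), 5.821959018707275) top centre [ 502.09  -207.728  147.   ] [ 502.287 -208.093  147.   ]
```

View pics/w7.png

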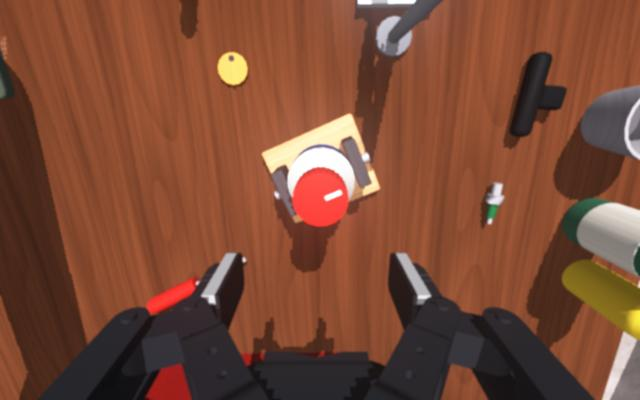

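The wrist view shows the red cap centred at (320,197), the stripe pointing right and slightly up, and the jaws clear on both sides.

Request:
step_arm(
  rows=[-1,2,20,0,75,-1,2,20,0,75,0,0,20,0,75,0,0,10,0,75,0,0,0,0,75],
)

```text
time_s: 10.83
tcp_pos: [499.4, -213.5, 187.5]
eef_rot: [[0.058, 0.998, -0.032], [0.998, -0.057, 0.025], [0.023, -0.033, -0.999]]
contact_force: [-0.6, -0.6, -0.2]
finger_gap: 0.878
```

```bash
python3 cap.py
```

```text
[ 499.406 -213.466  187.544] [[ 0.058  0.998 -0.032]
 [ 0.998 -0.057  0.025]
 [ 0.023 -0.033 -0.999]] -0.5088813794881425
(268, 179, 101, 116)
((322.5570983886719, 219.2042694091797), 40.87235641479492) ((322.1475830078125, 219.9684295654297), (77.63483428955078, 81.82010650634766), 178.9512939453125) top centre [ 502.707 -206.303  147.   ] [ 502.405 -206.837  147.   ]
```

Request:
step_arm(
  rows=[4,4,0,0,75,2,2,10,0,75,0,0,15,0,75,0,0,15,0,75,0,0,8,0,75],
)

```text
time_s: 11.3
tcp_pos: [510.9, -206.9, 144.5]
eef_rot: [[0.055, 0.998, -0.019], [0.998, -0.055, 0.018], [0.017, -0.02, -1.0]]
contact_force: [0.6, 0.8, 0.0]
finger_gap: 0.878
```

Request:
step_arm(
  rows=[0,-5,3,0,75,0,-3,8,0,75,0,0,8,0,75,0,0,0,0,75],
)

```text
time_s: 11.63
tcp_pos: [502.7, -205.2, 124.3]
eef_rot: [[0.054, 0.998, -0.018], [0.998, -0.053, 0.017], [0.016, -0.019, -1.0]]
contact_force: [0.6, 1.2, -0.4]
finger_gap: 0.875
```

Request:
step_arm(
  rows=[-2,0,3,0,75,0,0,0,0,48,0,0,0,0,48,0,0,0,0,48,0,0,0,0,48],
  newtons=60,
)

```text
time_s: 12.05
tcp_pos: [503.2, -208.0, 122.6]
eef_rot: [[0.054, 0.998, -0.016], [0.998, -0.054, 0.016], [0.015, -0.017, -1.0]]
contact_force: [1.0, 0.4, -2.7]
finger_gap: 0.595
```

Request:
step_arm(
  rows=[0,0,3,0,48,0,0,4,0,48,0,0,4,0,48],
)

```text
time_s: 12.3
tcp_pos: [503.5, -208.2, 114.6]
eef_rot: [[0.054, 0.998, -0.015], [0.998, -0.054, 0.015], [0.015, -0.016, -1.0]]
contact_force: [-4.1, 1.6, 9.1]
finger_gap: 0.593
```

Request:
step_arm(
  rows=[0,0,1,0,48,0,0,0.7,0,48,0,0,0.7,-0.08,48,0,0,0.7,-0.1,48,0,0,0.7,-0.1,48],
)

```text
time_s: 12.72
tcp_pos: [503.7, -208.1, 116.6]
eef_rot: [[-0.235, 0.972, -0.016], [0.972, 0.235, 0.015], [0.018, -0.012, -1.0]]
contact_force: [-2.5, 1.4, 4.7]
finger_gap: 0.599
```

Request:
step_arm(
  rows=[0,0,3,0,48,0,0,2,-0.05,48,0,0,2,-0.1,48],
)

```text
time_s: 12.97
tcp_pos: [503.7, -208.3, 114.2]
eef_rot: [[-0.385, 0.923, -0.016], [0.923, 0.385, 0.014], [0.019, -0.01, -1.0]]
contact_force: [-3.4, 1.6, 9.9]
finger_gap: 0.59
```

Request:
step_arm(
  rows=[0,0,1.5,-0.1,48,0,0,1.5,-0.1,48,0,0,1.5,-0.1,48,0,0,1.5,-0.1,48,0,0,1.5,-0.1,48],
)

```text
time_s: 13.38
tcp_pos: [502.1, -208.3, 113.8]
eef_rot: [[-0.796, 0.605, -0.021], [0.605, 0.796, 0.013], [0.024, -0.002, -1.0]]
contact_force: [-4.4, -0.0, 8.8]
finger_gap: 0.594
```

```bash
python3 - <<'E'
from cell import ctrl
from h import *
np.set_printoptions(precision=2,suppress=True)
o=ctrl.get_obs();print(o["tcp_pos"],o["contact_force"],o["moment"],o["joints"])
c=ctrl.read_camera("scene");cv2.imwrite("pics/s8.png",cv2.resize(c["frame"][200:300,205:305],(500,500),interpolation=cv2.INTER_CUBIC)[:,:,::-1])
f=ctrl.read_camera("side");g=cv2.resize(f["frame"][220:320,290:390],(500,500),interpolation=cv2.INTER_CUBIC)
w=ctrl.read_camera("wrist")["frame"][200:400,200:440]
p=np.hstack([cv2.resize(w,(480,400)),cv2.resize(g,(300,400))]);cv2.imwrite("pics/s8.png",p[:,:,::-1])
E
```

```text
[ 502.11 -208.34  113.79] [-4.43 -0.01  8.81] [ 0.06  0.73 -0.05] [-0.55  0.28  1.71  0.    1.17 -1.47]
```

View pics/s8.png

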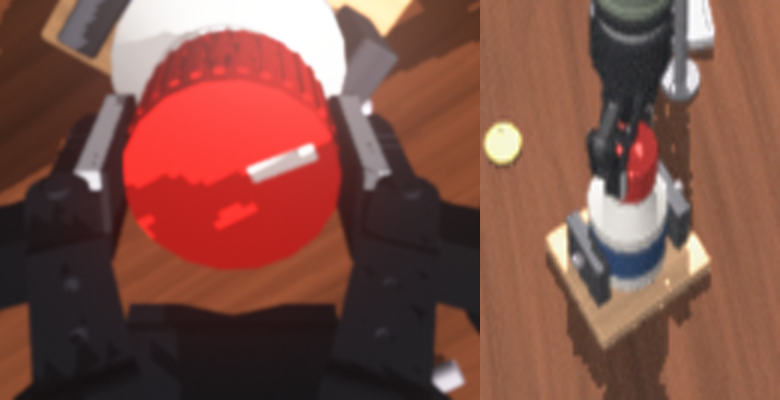

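The stripe keeps the same angle relative to the jaws as before the twist, so the cap is turning with the gripper. It has turned about 56° so far.

Request:
step_arm(
  rows=[0,0,1.5,-0.1,48,0,0,1.5,-0.1,48,0,0,1.5,-0.1,48,0,0,1.5,-0.1,48,0,0,1.5,-0.1,48,0,0,1,0,48],
)

```text
time_s: 14.03
tcp_pos: [501.8, -209.5, 114.3]
eef_rot: [[-0.991, 0.128, -0.022], [0.128, 0.992, 0.01], [0.023, 0.007, -1.0]]
contact_force: [-1.5, 1.6, 6.0]
finger_gap: 0.594
```

Request:
step_arm(
  rows=[0,0,-6,0,48,0,0,-8,0,48,0,0,-10,0,48,0,0,-12,0,48],
)

```text
time_s: 14.37
tcp_pos: [501.5, -209.5, 150.7]
eef_rot: [[-0.991, 0.128, -0.025], [0.128, 0.992, 0.011], [0.026, 0.008, -1.0]]
contact_force: [-0.1, -0.2, -0.8]
finger_gap: 0.594
```

Lifting shows no resistance. Another 55 mm puts the cap about 80 mm above its closed place (closed TCP z was about 122.6).

Request:
step_arm(
  rows=[0,0,-14,0,48,0,0,-14,0,48,0,0,-14,0,48,0,0,-9,0,48,0,0,0,0,48,0,0,0,0,48],
)

```text
time_s: 14.87
tcp_pos: [505.4, -211.1, 209.2]
eef_rot: [[-0.991, 0.129, -0.016], [0.129, 0.992, 0.008], [0.017, 0.005, -1.0]]
contact_force: [-1.0, -1.1, -0.8]
finger_gap: 0.594
```

```bash
python3 - <<'E'
from cell import ctrl
from h import *
np.set_printoptions(precision=3,suppress=True)
o=ctrl.get_obs();print(o["time_s"],o["tcp_pos"],o["contact_force"],o["finger_gap"],abs(o["dq"]).max(),o["eef_rot"][:,2])
d={n:ctrl.read_camera(n) for n in("scene","side","wrist")}
a=cv2.resize(d["scene"]["frame"][100:380,120:460],(480,395));b=cv2.resize(d["side"]["frame"][110:350,240:440],(310,395))
cv2.imwrite("pics/s9.png",np.hstack([a,b])[:,:,::-1])
_,e=pickle.load(open("s6.pkl","rb"));_,z=pickle.load(open("s0.pkl","rb"))
for n in("scene","side"):
  for nm,q in(("start",z),("rel",e),("now",d)):
    f=q[n]["frame"];print(n,nm,"coin",[c for s,c in blobs(f,(20,100,120),(32,255,255),(255,215,320,275),8)[1]],"orange",[c for s,c in blobs(f,(5,150,120),(18,255,255),(240,110,400,215),12)[1]])
E
```

```text
14.8667 [ 505.442 -211.081  209.213] [-1.014 -1.058 -0.801] 0.5939115287343552 0.01694190695279674 [-0.016  0.008 -1.   ]
scene start coin [[272.1, 231.6]] orange [[346.6, 129.1], [386.3, 148.5], [351.7, 153.9], [315.2, 158.8]]
scene rel coin [[272.2, 231.5]] orange [[345.6, 128.4], [386.3, 149.0], [315.2, 159.3], [357.6, 192.1]]
scene now coin [[272.1, 231.5]] orange [[346.6, 129.2], [386.3, 148.7], [315.3, 159.1], [357.7, 191.9]]
side start coin [[297.2, 259.3]] orange [[306.4, 135.6], [263.0, 144.8], [293.8, 156.5], [279.3, 178.6]]
side rel coin [[297.0, 259.4]] orange [[306.8, 136.1], [263.6, 145.4], [350.0, 167.4], [279.5, 178.7]]
side now coin [[297.0, 259.4]] orange [[279.6, 178.4]]
```

View pics/s9.png

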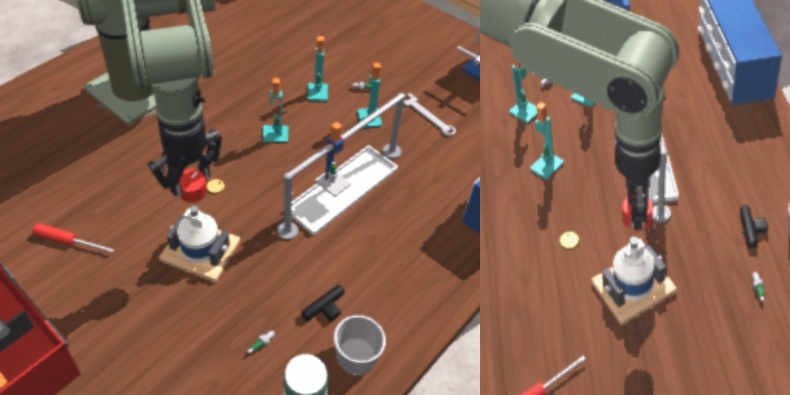

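The cap is off and held above the bare neck (cap at crop (192,183), neck at (195,213)). The carrier hangs on the rail and the bystanders are where they started. One still row to settle, then I hand in.

Request:
step_arm(
  rows=[0,0,0,0,48,0,0,0,0,48],
)

```text
time_s: 15.18
tcp_pos: [503.8, -210.1, 206.1]
eef_rot: [[-0.991, 0.129, -0.022], [0.129, 0.992, 0.011], [0.023, 0.008, -1.0]]
contact_force: [0.4, 0.4, -0.6]
finger_gap: 0.59
```

```bash
python3 - <<'E'
from cell import ctrl
o=ctrl.get_obs();print(o["tcp_pos"],abs(o["dq"]).max(),o["finger_gap"]);print(ctrl.sign_off())
E
```

```text
[ 503.76277158 -210.1358858   206.08243515] 0.01308516120420924 0.5899114466244568
the job is handed in; nothing more can be done
None
```

The job is done and handed in at about 15 s of the 58 s; sign-off gives no verdict.

- **Carrier:** I hooked the blue carrier on the plain end of the rail, about 85 mm from the band. I slid it to the band, corrected an overshoot of about 5 mm, and let go. After release, red showed on both sides of the hook, and in the last scene picture the carrier had moved less than 0.5 px since then.
- **Cap:** I pressed it about 8 mm (roughly 10 N) and twisted it about 86° anticlockwise while pressed. It lifted without resistance. I finished holding it about 83 mm above its closed place, a few mm from the bottle's axis, with the tool about 1.5° off vertical.
- **Bystanders:** The coin measured unmoved in both fixed cameras. The starter handle, the screwdriver, the wrench and both plugs looked undisturbed by eye.
- **Disagreements:**
  - The cameras differed by 2–4 mm on the bar and the cap centre; I settled this with close-up views and the force readings.
  - Midway through the twist the press eased to about 6 mm, so I pressed down again before continuing.
  - In the last side picture the arm hid the carrier, so the final carrier check rests on the scene camera alone.

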